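# Sweep the homework bits off the breakfast bar into the letter tray

## Robot

A 6-joint arm with a two-finger parallel gripper is mounted at the origin on the work surface. World frame = base frame: x ahead of the robot, y to its left, z up, the work surface at z = 0. Lengths are in mm, angles in rad, forces in N, time in s.
With the tool pointing down it reaches from about 275 to 825 mm from the base axis. Payload 5.2 kg.
Tool frame: the origin (TCP) lies at the very end of the fingers, on their centre line; the grasp point (between the pads) lies 19 mm behind it; z points along the fingers, y is the line along which they close (so a half turn about z gives the same grasp; the last joint's range is limited). The gripper opens to 93 mm and grips with 3 to 60 N. Pads are 15 mm wide; open, the fingers measure 128 mm over their backs; the gripper's body (75 mm by 188 mm) begins 65 mm behind the grasp point.
Start: joints at [1.069, 0.259, 1.535, -0, 1.348, -0.203], TCP at [161.883, 525.641, 190.053] pointing down, gripper open.
Joint ranges: [-3.14, 3.14], [-0.91, 2.08], [0.19, 2.58], [-1.22, 4.36], [0.22, 2.71], [-3.12, 3.12]. Speed limits (rad/s): [2.57, 2.57, 3.14, 3.14, 3.14, 3.14].

## Interface

Orientations are given as [roll, pitch, yaw] about the fixed x, y, z axes, in that order (R = Rz(yaw) Ry(pitch) Rx(roll)).
In Python, from bench import robot gives the robot as it stands. The module is installed in compiled form; this text tells all that it offers. Calls block until the motion is done:
- robot.move_ptp(position, orientation): joint-space move of the TCP to a pose.
- robot.move_linear(position, ori=None, speed=150, f_stop=None): straight line of the TCP; ori=None keeps the orientation; speed is the mean speed in mm/s. With f_stop (N) it stops when the force on the tool has changed by that much, and returns True; else False.
- robot.move_j(angles): joint-space move.
- robot.move_gripper(opening): opening from 0.0 (shut) to 1.0 (fully open); the grip force is fixed at half the most; returns when the fingers have stopped.
- robot.sleep(seconds).
- robot.inverse_kinematics(position, orientation): joint angles nearest the present ones, or None.
- robot.get_image(name): name is "scene" or "side" or "wrist"; returns a dict with "img" (480x640x3 uint8, blue, green, red), "fovy" (degrees; the focal length in pixels is half the picture's height over the tangent of half this angle, whatever the lens; pixels are square), "cx", "cy" (the principal point, pixels), "k1" (the pictures are not rectified: a ray, as slopes to the right and down, at radius r is drawn at 1 + k1 r^2 times it, then the intrinsics apply), "eye" and "orientation" of the camera in the world. Camera axes: x right, y down, z forward; pixel columns grow to the right and rows downward; lengths in mm; the calibration is good to about 2 mm. A picture is of the moment at which its call begins. There is no depth.
A pose or a line that the arm cannot do raises robot.MotionError and nothing moves.
- robot.hand_in(): hands the job in; it is judged then, once.
Readings, each from a call of its own:
- robot.current_t(): time.
- robot.current_qpos(): joint angles.
- robot.current_joint_vel(): joint speeds.
- robot.current_joint_efforts(): joint torques, N m.
- robot.current_tcp_pos(): TCP position.
- robot.current_eef_rot(): TCP orientation.
- robot.current_contact_force(): force on the tool from outside, world axes, zero at the start.
- robot.current_ft_torque(): the same for the moment, N m.
- robot.current_gripper_width(): opening from 0.0 (shut) to 1.0 (fully open).
- robot.current_finger_force(): force on a finger pad.
Only numpy, scipy, OpenCV 4.12 (cv2) and the standard library are available. Lean on these libraries where they do the work, as an engineer would, in place of code of your own. Each camera call takes 0.05 s, during which the arm holds its last target. There are 200 camera calls.

## Task

Clear the breakfast bar: with your fingertips, sweep the spare tape roll, the eraser and the pencil sharpener along the bar, over the bevelled front lip and into the open front of the grey letter tray's lower level, until all three lie wholly on its flat floor, behind the lip. Slide them only - do not pick up, carry or flick any of them - and leave the marker, pen caddy, tape dispenser and canister where they stand.

Things in the scene. Friction and masses are not known exactly. Their poses are not given: they have to be found in the camera images.
- tray: Grey plastic two-level letter tray, fixed to the bar, no front wall. Origin: middle of its front edge at bar height; x level into the tray, y left when looking in, z up. 330 mm deep, 244 mm wide outside, 238 mm inside. Front lip: smooth bevel rising from 0 at x = 0 to 3 mm at x = 20 mm; flat floor behind it, 3 mm above the bar.
- tray_floor (a point): Point on the lower level's flat floor, on the tray's centre line 90 mm behind the front edge, in the part that is open from above (x 0 to 165 mm of the tray). Side walls here are 24 mm high, starting 32 mm behind the front edge; further back they are 52 mm high, as is the back wall.
- tray_upper (a point): Middle of the front edge of the half-depth upper level, which stands over the rear half only (tray x 168 to 330 mm). It lies 84 mm above the bar; the upper level's underside is 70 mm and its top rim 115 mm above the bar.
- tape_roll: Loose spare roll of clear tape (looks pale amber, cardboard core) lying flat: ring 50 mm outside diameter, 26 mm hole, 19 mm high, about 28 g. Origin: centre of its underside, z along the roll's axis (up).
- eraser: Loose off-white block eraser with a plain card sleeve, 45 x 23 mm, 14 mm high, about 18 g. Origin: centre of its underside, x along its length, z up.
- eraser_end_a (a point): Centre of the eraser's +x end face, 22.5 mm from its middle, 7 mm above its underside.
- eraser_end_b (a point): Centre of the eraser's -x end face, 22.5 mm from its middle, 7 mm above its underside.
- sharpener: Loose bare-metal two-hole pencil sharpener, a block 28 x 25 mm, 15 mm high, about 24 g. Origin: centre of its underside, x along its 28 mm length, z up.
- marker: Bystander: black marker lying loose on the bar, 140 mm long, 17 mm thick, square cap. Origin: middle of its length, on the bar; x along it towards the cap.
- caddy: Bystander: loose grey tilt-top pen caddy, 75 x 100 mm box 80 mm high, its lid standing open to 140 mm, with a black marker, pencil and ruler standing in it up to 165 mm high. Origin: centre of its underside.
- tape_dispenser: Bystander: loose tape dispenser, dark base 50 x 135 mm, 14 mm high, with a roll on a metal spring arm, 65 mm high in all. Origin: centre of its underside; y along the base's length.
- canister: Bystander: loose stainless canister with a twist cap, 84 mm diameter, 118 mm high. Origin: centre of its underside.

How it is judged:
By the outcome, as a careful person would: the job done as asked, in the order asked, and still so for the second after the job is handed in, with the robot touching nothing.
It also fails if it takes over 67 s, if anything falls off the work surface, if the arm or the gripper's body presses on something with over 40 N, if the wrist force passes 120 N, or if a joint passes its speed limit or range.

## Working session

There is one attempt and no reset: what is moved stays moved. The work goes in short steps, each a Python script; the robot and the scene stay as the last script left them, time stands still between calls to the robot, and variables do not carry over. Pictures are saved under pics/ and viewed, at most 10 in all, crops included, and the job is handed in when it is done.

```bash
mkdir -p pics; cat > h.py <<'E'
import numpy as np, cv2
from bench import robot
from scipy.spatial.transform import Rotation as R
def rot(o):
    o=np.array(o,float)
    return o if o.shape==(3,3) else (R.from_euler('xyz',o).as_matrix() if o.size==3 else R.from_quat(o).as_matrix())
def ray(c,u,v):
    f=240/np.tan(np.radians(c['fovy'])/2)
    d=np.array([(u-c['cx'])/f,(v-c['cy'])/f]);s=d.copy()
    for _ in range(20): s=d/(1+c['k1']*(s@s))
    return np.array(c['eye']),rot(c['orientation'])@np.array([s[0],s[1],1])
def onz(c,u,v,z):
    e,d=ray(c,u,v); return (e+d*(z-e[2])/d[2])
def proj(c,p):
    q=rot(c['orientation']).T@(np.array(p,float)-np.array(c['eye']));s=q[:2]/q[2]
    f=240/np.tan(np.radians(c['fovy'])/2); s=s*(1+c['k1']*(s@s)); return s*f+[c['cx'],c['cy']]
E
python3 - <<'E'
from h import *
import pickle
D={}
for n in ['scene','side','wrist']:
    c=robot.get_image(n);D[n]=c;cv2.imwrite(f'pics/{n}0.png',c['img']);print(n,{k:v for k,v in c.items() if k!='img'})
pickle.dump(D,open('d0.pkl','wb'));print(robot.current_t(),robot.current_eef_rot())
E
```

```text
scene {'fovy': 50.29460155555057, 'cx': 323.07562692141715, 'cy': 239.78486230060386, 'k1': -0.007131476987618049, 'eye': array([1110.35865896, -237.01368458,  764.35500211]), 'orientation': array([-2.41930676, -0.00731492,  1.0918475 ])}
side {'fovy': 47.59543110649194, 'cx': 321.57544150191757, 'cy': 243.68499741761866, 'k1': -0.13796583594190615, 'eye': array([ 163.71433527, -840.79250739,  707.18740893]), 'orientation': array([-2.14006068,  0.01984125, -0.41806694])}
wrist {'fovy': 58.158231298491174, 'cx': 318.6165636430457, 'cy': 235.78201075294731, 'k1': -0.09716490749301909, 'eye': array([ 88.74995292, 548.50401646, 383.00888843]), 'orientation': array([2.86112792e+00, 1.41325466e-03, 1.27120518e+00])}
0.15 [-3.14032972e+00 -2.16440828e-04  2.84280637e+00]
```

View pics/scene0.png

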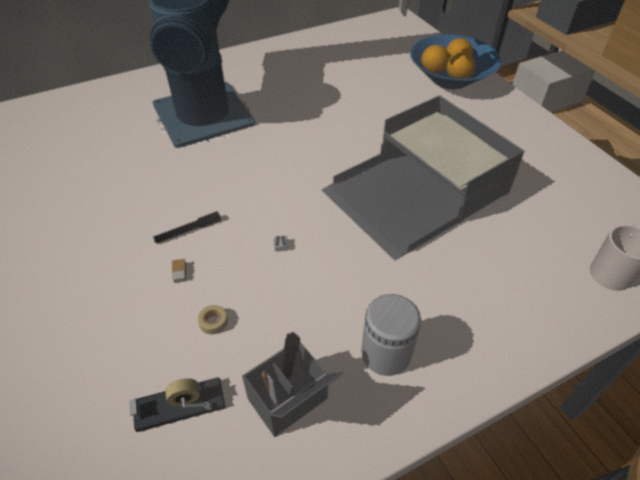

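View pics/side0.png

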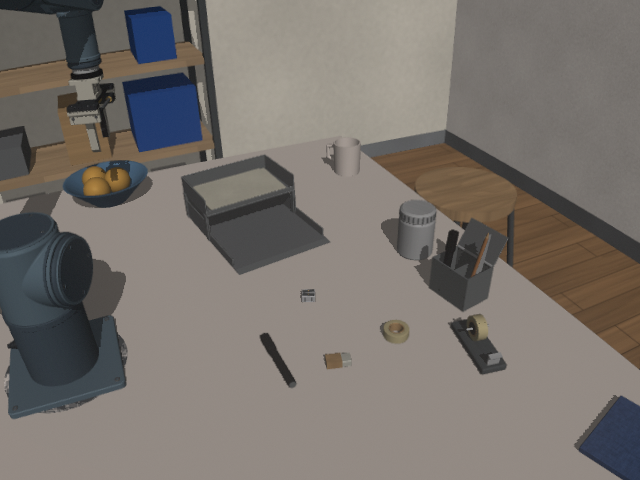

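The scene view shows the tape roll at (212,319), the eraser at (179,270), the sharpener at (281,243), the marker from (156,239) to (219,217), and the tray's front edge from (325,190) to (394,251). In the side view the same things are at (397,331), (339,360), (309,296), with the tray front corners at (241,263) and (327,237).

```bash
python3 - <<'E'
from h import *
import pickle
np.set_printoptions(precision=1,suppress=True)
D=pickle.load(open('d0.pkl','rb'));s,d=D['scene'],D['side']
for n,a,b,z in [('roll',(212,319),(397,331),9),('eraser',(179,270),(339,360),7),('sharp',(281,243),(309,296),7),('trayL',(325,191),(241,263),0),('trayR',(394,251.5),(327,237),0),
 ('mk1',(156,239),(293,383),8),('mk2',(219,217),(264,336),8),('can',(388,362),(417,247),0),('caddy',(285,405),(462,290),10),('disp',(180,405),(480,345),10)]:
    print(n,onz(s,*a,z)[:2],onz(d,*b,z)[:2])
cr=lambda c,x0,x1,y0,y1,k:cv2.resize(c['img'][y0:y1,x0:x1],None,fx=k,fy=k,interpolation=cv2.INTER_CUBIC)
a=cr(s,140,300,200,340,4);b=cr(d,250,420,280,390,4)
cv2.imwrite('pics/a.png',a);cv2.imwrite('pics/b.png',b)
E
```

```text
roll [ 596.9 -180.7] [ 598.3 -182.4]
eraser [ 464.8 -199.6] [ 466.1 -203. ]
sharp [490.5  -1.9] [489.8  -8.1]
trayL [391.6 147.3] [398.8 180.2]
trayR [605.5 187.8] [624.  197.1]
mk1 [ 369.8 -217.1] [ 370.3 -220.7]
mk2 [369.2 -86.2] [364.1 -86.2]
can [802.2  49.9] [798.7  62.8]
caddy [ 795.6 -133. ] [ 786.  -132.3]
disp [ 722.2 -275.8] [ 716.5 -284.6]
```

View pics/a.png

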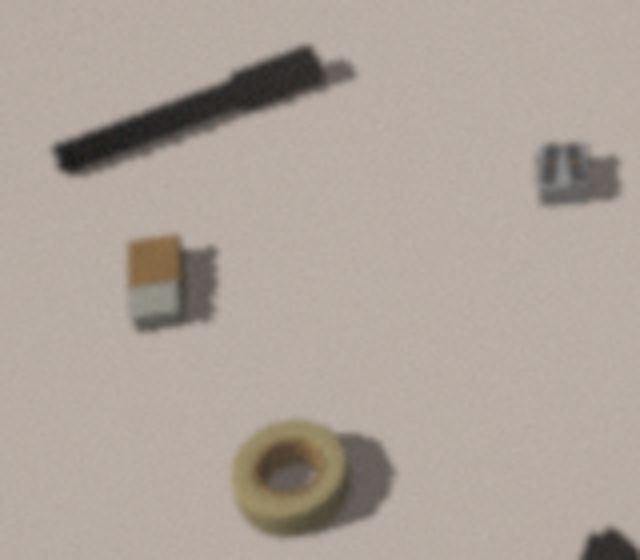

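View pics/b.png

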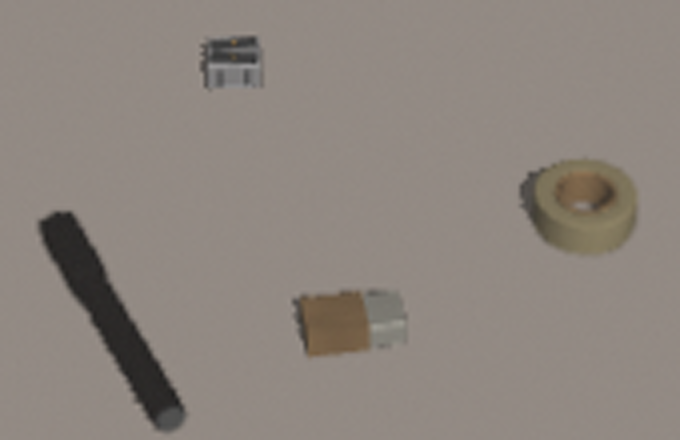

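The crops show the sharpener at crop a (562,172), the eraser with its long axis nearly up the crop at (155,280), and the roll's top centre at (290,470). My tray corners are inconsistent between views, so I need one closer look.

```bash
python3 - <<'E'
from h import *
import pickle
D=pickle.load(open('d0.pkl','rb'));s,d=D['scene'],D['side']
g=lambda i:np.clip(i.astype(float)*1.6,0,255).astype('uint8')
a=cv2.resize(g(s['img'][150:260,315:475]),None,fx=2.5*1,fy=2.5,interpolation=3)
b=cv2.resize(g(d['img'][180:290,180:340]),None,fx=2.5,fy=2.5,interpolation=3)
cv2.imwrite('pics/t.png',np.vstack([a,b]))
E
```

```text
(no output)
```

View pics/t.png

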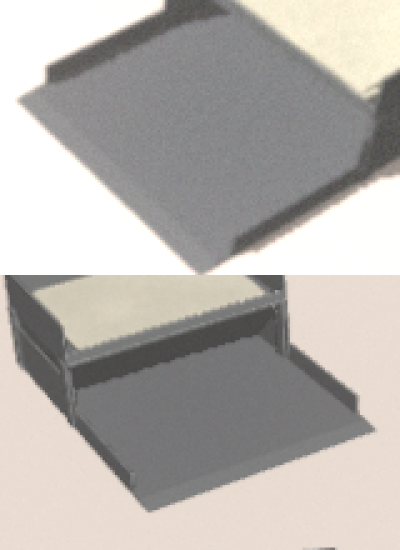

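The stacked crop gives the tray's front corners as side (241,275) and (330,242), and scene (323,189) and about (395,260). I'll refine these and the objects by masks.

```bash
cat > det.py <<'E'
from h import *
def masks(c):
    hsv=cv2.cvtColor(cv2.GaussianBlur(c['img'],(3,3),0),cv2.COLOR_BGR2HSV);return hsv
def comp(m,u,v,r=12):
    n,l,st,ce=cv2.connectedComponentsWithStats(m.astype('uint8'))
    best=[k for k in range(1,n) if st[k,4]>20]
    k=min(best,key=lambda k:np.hypot(*(np.argwhere(l==k)[:,::-1]-[u,v]).T).min())
    return (l==k).astype('uint8')
E
python3 - <<'E'
from det import *
import pickle
np.set_printoptions(precision=1,suppress=True)
D=pickle.load(open('d0.pkl','rb'))
for n,tp,pts in [('scene',(400,210),dict(roll=(205,325),er=(179,265),sh=(281,243))),('side',(280,240),dict(roll=(388,333),er=(335,360),sh=(309,297)))]:
    c=D[n];g=cv2.cvtColor(c['img'],cv2.COLOR_BGR2GRAY);h=masks(c)
    print(n,'bar',np.median(c['img'][300:400,250:300] if n=='scene' else c['img'][320:380,180:240],axis=(0,1)), 'tray',g[tp[1],tp[0]])
    m=comp(g<115 if n=='scene' else g<100,*tp)
    k=max(cv2.findContours(m,0,2)[0],key=cv2.contourArea)
    ap=cv2.approxPolyDP(cv2.convexHull(k),3,True)[:,0]
    for p in ap: print('  tray',p,onz(c,*p,0)[:2])
    for o,p in pts.items():
        x,y=p;w=c['img'][y-2:y+3,x-2:x+3].mean((0,1));print(o,w,h[y,x])
E
```

```text
scene bar [152. 160. 171.] tray 84
  tray [553 181] [593.6 615.9]
  tray [507 210] [617.5 462.6]
  tray [395 259] [622.4 179.3]
  tray [323 190] [386.8 144.8]
  tray [386 119] [227.1 406.8]
  tray [437  96] [200.7 583.1]
  tray [521 149] [474.1 629.7]
roll [ 99.2 135.2 149.3] [ 22  83 150]
er [ 70.  104.6 132.2] [ 17 120 132]
sh [115.  115.8 117.8] [ 15   4 128]
side bar [131. 138. 146.] tray 73
  tray [265 155] [651.4 747.9]
  tray [293 175] [678.1 564.3]
  tray [329 241] [620.8 178.2]
  tray [239 274] [382.  140.3]
  tray [187 215] [332.4 462.1]
  tray [181 177] [365.4 708.2]
roll [ 84.3 106.7 115.9] [ 22  68 123]
er [ 68.6  91.  111.4] [ 16  99 111]
sh [113.7 113.8 115.2] [  0   4 130]
```

```bash
python3 - <<'E'
from h import *
import pickle
np.set_printoptions(precision=2,suppress=True)
yaw=np.arctan2(.988,-.152)
robot.move_ptp([510,-190,250],[np.pi,0,yaw]);print(robot.current_qpos(),robot.current_t())
c=robot.get_image('wrist');pickle.dump(c,open('w1.pkl','wb'));cv2.imwrite('pics/w1.png',c['img'])
for n,p in dict(roll=(597.5,-181.5,0),er=(465.5,-201,0),sh=(490,-5,0)).items():print(n,proj(c,p))
E
```

```text
[-0.56  0.22  1.45  0.    1.48 -0.71] 2.9583
roll [401.44 194.74]
er [273.73 193.84]
sh [326.32  -2.68]
```

View pics/w1.png

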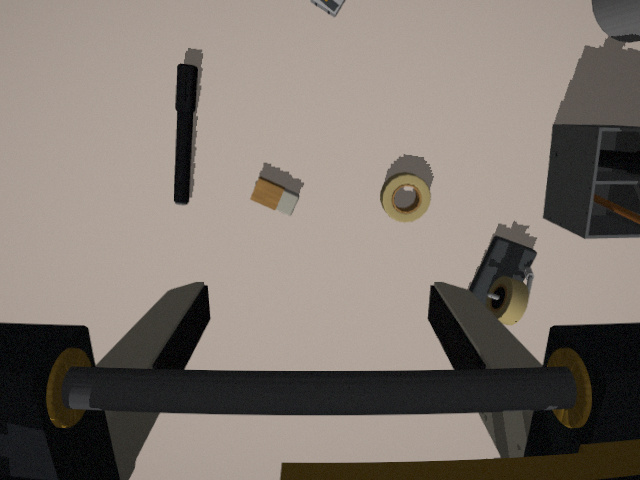

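The wrist view shows the roll at (406,198), the eraser at (275,196) turned about 21° from square, and the sharpener cut off at the top, (327,2). I'm pushing the roll now.

```bash
cat >> h.py <<'E'
C=np.array([503.,161.]);X=np.array([-.152,.988]);Y=np.array([-.988,-.152]);YAW=np.arctan2(.988,-.152)
def T(p): d=np.array(p)[:2]-C; return np.array([d@X,d@Y])
def W(x,y,z): return [*(C+x*X+y*Y),z]
O=[np.pi,0,YAW]
E
python3 - <<'E'
from h import *
import pickle
np.set_printoptions(precision=1,suppress=True)
c=pickle.load(open('w1.pkl','rb'))
r=onz(c,406,198,14);e=onz(c,275,196,10);s=onz(c,327,2,15)
print(r,T(r),e,T(e),s,T(s))
x,y=T(r)
robot.move_gripper(.3)
robot.move_ptp(W(x-50,y,60),O)
robot.move_linear(W(x-50,y,4),speed=80)
print(robot.current_t(),robot.current_contact_force())
robot.move_linear(W(-50,-58,4),speed=80)
robot.move_linear(W(55,-62,7),speed=60)
print(robot.current_t(),robot.current_contact_force(),T(robot.current_tcp_pos()))
robot.move_linear(W(35,-61,7),speed=60)
robot.move_linear(W(30,-61,120),speed=150)
robot.move_ptp(W(-200,20,250),O)
c=robot.get_image('wrist');pickle.dump(c,open('w2.pkl','wb'));cv2.imwrite('pics/w2.png',c['img']);print(robot.current_t())
E
```

```text
[ 599.7 -181.9   14. ] [-353.5  -43.4] [ 467.8 -201.    10. ] [-352.3   89.8] [491.6 -12.6  15. ] [-169.8   37.7]
5.8667 [-0.3 -0.6  0.9]
12.3333 [ 0.7 -0.8  0.3] [ 54.7 -62. ]
14.8417
```

View pics/w2.png

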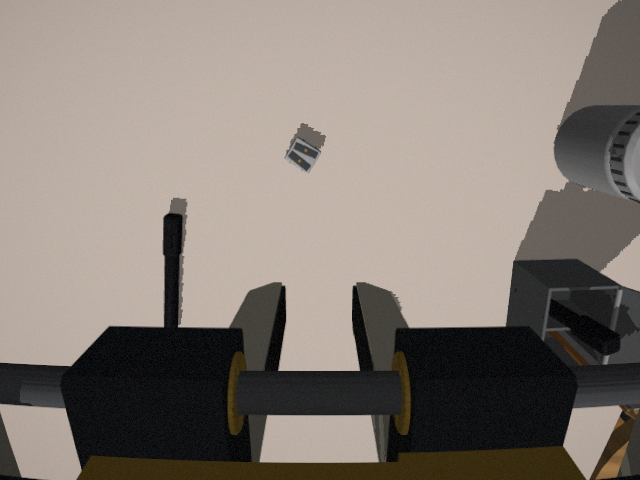

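The view shows the sharpener at (303,155), turned about 30°, with the marker undisturbed. The roll has left its place. Next is the eraser.

```bash
python3 - <<'E'
from h import *
import pickle
np.set_printoptions(precision=1,suppress=True)
c=pickle.load(open('w2.pkl','rb'));s=onz(c,303,155,13);print('sharp',s,T(s))
x,y=-352.3,90.
robot.move_gripper(.18)
robot.move_ptp(W(x-42,y,60),O)
robot.move_linear(W(x-42,y,4),speed=80)
print(robot.current_t())
robot.move_linear(W(-130,92,4),speed=70)
robot.move_linear(W(-40,80,4),speed=60)
robot.move_linear(W(62,70,7),speed=60)
print(robot.current_t(),robot.current_contact_force(),T(robot.current_tcp_pos()))
robot.move_linear(W(42,71,7),speed=60)
robot.move_linear(W(30,71,120),speed=150)
robot.move_ptp(W(-260,38,160),O)
c=robot.get_image('scene');cv2.imwrite('pics/s2.png',c['img']);print(robot.current_t())
E
```

```text
sharp [493.1  -4.7  13. ] [-162.2   35. ]
17.225
24.675 [ 0.  -0.1  0.7] [61.7 70. ]
27.25
```

View pics/s2.png

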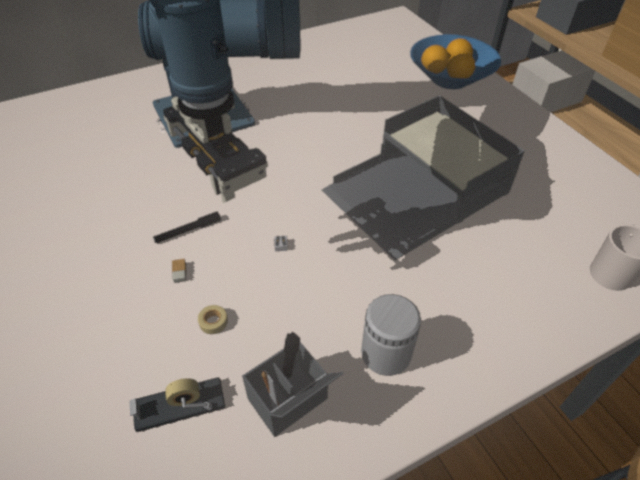

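The roll (212,319) and eraser (179,270) still appear at their original places, so the fingers missed them. I need to compare the actual fingertip position with the commanded one.

```bash
python3 - <<'E'
from h import *
np.set_printoptions(precision=2,suppress=True)
p=robot.current_tcp_pos();print(p,robot.current_eef_rot(),robot.current_qpos(),robot.current_gripper_width(),robot.current_t())
for n in ['scene','side','wrist']:
    c=robot.get_image(n);print(n,proj(c,p),c['eye']);cv2.imwrite(f'pics/{n}3.png',c['img'])
    if n!='wrist':print([proj(c,q) for q in [(599,-182,10),(467,-201,10)]])
a=cv2.imread('pics/side3.png');w=cv2.imread('pics/wrist3.png');
cv2.imwrite('pics/m3.png',cv2.resize(np.vstack([a,w]),None,fx=.62,fy=.62,interpolation=cv2.INTER_AREA))
E
```

```text
[ 504.57 -100.18  159.53] [-3.14 -0.    1.72] [-0.41  0.22  1.66  0.    1.26 -0.57] 0.17937845380279954 27.25
scene [225.57 208.75] [1110.36 -237.01  764.36]
[array([211.61, 319.91]), array([178.29, 270.11])]
side [333.59 255.66] [ 163.71 -840.79  707.19]
[array([397.24, 330.39]), array([338.96, 357.94])]
wrist [316.98 278.59] [493.45 -23.84 353.49]
```

View pics/m3.png

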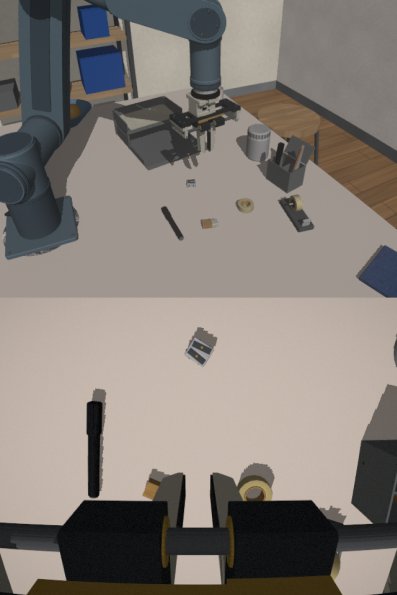

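The real fingertips sit about 15–20 mm higher in both views than the reported TCP, so they passed over the objects. The bar objects are undisturbed. I'll touch off on the clear bar to measure the true offset.

```bash
python3 - <<'E'
from h import *
np.set_printoptions(precision=2,suppress=True)
p=robot.current_tcp_pos()
robot.move_linear([p[0],p[1],8],speed=150)
print(robot.current_contact_force(),robot.current_tcp_pos())
print(robot.move_linear([p[0],p[1],-30],speed=20,f_stop=3))
q=robot.current_tcp_pos();print(q,robot.current_contact_force(),robot.current_t())
robot.move_linear([q[0],q[1],q[2]+4],speed=60)
print(robot.current_contact_force())
E
```

```text
[ 0.24 -0.6  -0.26] [ 505.55 -100.47    8.72]
True
[ 504.83 -100.19  -28.31] [-0.15  0.41  4.1 ] 30.2083
[-0.06  0.18 -0.14]
```

```bash
python3 - <<'E'
from h import *
import pickle
np.set_printoptions(precision=0,suppress=True)
D=pickle.load(open('d0.pkl','rb'));w=pickle.load(open('w1.pkl','rb'))
for px,c in [((183,390),D['scene']),((480,326),D['side']),((511,301),w)]:
    print([onz(c,*px,z)[:2] for z in (30,45)])
for px in [(495,240),(470,288),(535,252)]: print('base',onz(w,*px,14)[:2])
print('finger start',W(-391,-43,0),'body corner',W(-391-37,-43-94,0))
E
```

```text
[array([ 712., -264.]), array([ 720., -263.])]
[array([ 733., -259.]), array([ 720., -272.])]
[array([ 732., -271.]), array([ 723., -265.])]
base [ 703. -211.]
base [ 690. -268.]
base [ 751. -217.]
finger start [np.float64(604.916), np.float64(-218.772), 0] body corner [np.float64(703.412), np.float64(-241.03999999999996), 0]
```

True tips are about 28 mm above the reported TCP. I'm redoing the roll with that offset.

```bash
cat >> h.py <<'E'
def push(pts,end):
    x,y=pts
    robot.move_ptp(W(x,y,25),O); robot.move_linear(W(x,y,-24),speed=120)
    for (a,b,z,s) in end:
        robot.move_linear(W(a,b,z),speed=s); print(round(robot.current_t(),1),robot.current_contact_force().round(1),T(robot.current_tcp_pos()).round(1))
    robot.move_linear(W(a-12,b,z),speed=60); robot.move_linear(W(a-20,b,40),speed=200)
E
python3 - <<'E'
from h import *
p=robot.current_tcp_pos();robot.move_linear([p[0],p[1],25],speed=200)
push((-391,-43),[(-50,-58,-24,95),(55,-62,-21,70)])
c=robot.get_image('scene');cv2.imwrite('pics/s4.png',c['img']);print(robot.current_t())
print(c['img'][315:336,200:226].mean((0,1)),c['img'][325,203])
hsv=cv2.cvtColor(c['img'],cv2.COLOR_BGR2HSV);m=((hsv[...,0]>15)&(hsv[...,0]<30)&(hsv[...,1]>60)).astype('uint8')
n,l,st,ce=cv2.connectedComponentsWithStats(m);print([(ce[k].round(),st[k,4]) for k in range(1,n) if st[k,4]>30])
E
```

```text
35.8 [ 0.5 -0.5  0.6] [-50.1 -57.9]
37.5 [ 0.5  0.6 -0.6] [ 54.6 -62. ]
38.3333
[171.71245421 180.04395604 192.27289377] [170 179 193]
[(array([598.,  43.]), np.int32(4865)), (array([459.,  60.]), np.int32(949)), (array([605., 131.]), np.int32(2728)), (array([393., 171.]), np.int32(237)), (array([406., 161.]), np.int32(32)), (array([421., 170.]), np.int32(70)), (array([410., 218.]), np.int32(384)), (array([178., 265.]), np.int32(138)), (array([579., 377.]), np.int32(39)), (array([181., 391.]), np.int32(634)), (array([632., 385.]), np.int32(63)), (array([628., 412.]), np.int32(168)), (array([609., 410.]), np.int32(153)), (array([589., 411.]), np.int32(32)), (array([580., 424.]), np.int32(78)), (array([593., 431.]), np.int32(56)), (array([612., 430.]), np.int32(64)), (array([553., 433.]), np.int32(47)), (array([608., 446.]), np.int32(222)), (array([633., 435.]), np.int32(44)), (array([580., 446.]), np.int32(45)), (array([578., 454.]), np.int32(50)), (array([634., 465.]), np.int32(257)), (array([506., 464.]), np.int32(120)), (array([548., 457.]), np.int32(37)), (array([616., 461.]), np.int32(84)), (array([574., 462.]), np.int32(76)), (array([591., 465.]), np.int32(47)), (array([554., 472.]), np.int32(56)), (array([565., 472.]), np.int32(89)), (array([602., 468.]), np.int32(39)), (array([533., 471.]), np.int32(143)), (array([579., 475.]), np.int32(31))]
```

The roll has moved into the tray at (410,218). Next are the eraser and then the sharpener, with a check in between.

```bash
python3 - <<'E'
from h import *
c=robot.get_image('scene');print('roll T',T(onz(c,410,218,15)))
push((-387,90),[(-110,91,-24,90),(-40,80,-24,80),(62,70,-21,75)])
c=robot.get_image('scene');print(robot.current_t());print(c['img'][265,178])
hsv=cv2.cvtColor(c['img'],cv2.COLOR_BGR2HSV);m=((hsv[...,0]>10)&(hsv[...,0]<30)&(hsv[...,1]>60)).astype('uint8');m[:140]=0;m[300:]=0;m[:,:150]=0;m[:,540:]=0
n,l,st,ce=cv2.connectedComponentsWithStats(m);print([(ce[k].round(),st[k,4],T(onz(c,*ce[k],14)).round()) for k in range(1,n) if st[k,4]>20])
print('sharp px',c['img'][243,281], proj(c,[493,-5,7]))
E
```

```text
roll T [ 86.73393512 -65.88149218]
43.8 [ 0.7  0.3 -1.1] [-110.1   90.9]
44.8 [0.7 0.3 0.6] [-40.2  80. ]
46.4 [-0.4  0.2  0. ] [61.6 70. ]
47.2167
[174 183 194]
[(array([356., 145.]), np.int32(27), array([146., 183.])), (array([361., 178.]), np.int32(136), array([83., 88.])), (array([409., 217.]), np.int32(444), array([ 89., -61.]))]
sharp px [138 136 140] [280.09245168 244.37694796]
```

```bash
python3 - <<'E'
from h import *
push((-197,35),[(-40,18,-24,70),(58,10,-21,65)])
robot.move_linear(W(-60,10,190),speed=220);print(robot.current_t())
c=robot.get_image('wrist');b=robot.get_image('scene')
cv2.imwrite('pics/f.png',cv2.resize(np.hstack([c['img'],b['img']]),None,fx=.62,fy=.62,interpolation=cv2.INTER_AREA))
import pickle;pickle.dump((c,b),open('f.pkl','wb'))
E
```

```text
51.1 [-0.8  0.3  0.3] [-40.2  18. ]
52.8 [ 0.5 -0.  -0.2] [57.6 10. ]
54.5833
```

View pics/f.png

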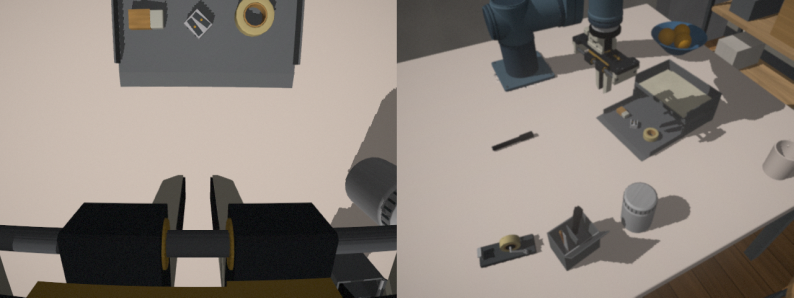

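The wrist view shows the eraser (147,18), sharpener (199,20) and roll (255,17) all well behind the lip band (y 73–87). The bystanders are where they stood.

```bash
python3 -c "
from h import *
print(robot.hand_in(),robot.current_t())"
```

```text
the job is handed in; nothing more can be done
the job is handed in; nothing more can be done
```

The tape roll, eraser and sharpener were slid, in that order, onto the tray's flat floor behind the lip; the first sweeps passed over the roll and eraser because the fingertips sat 28 mm above the reported TCP, the final pictures showed all four bystanders where they stood, and I handed in at about 55 s.

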